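# Put the pastry cutters back in their storage pads

### The arm

A 7-joint arm with a two-finger parallel gripper is mounted at the origin on a cart in front of the work surface, level with it; the furniture and walls round the work are solid. World frame = base frame: x ahead of the robot, y to its left, z up, the work surface at z = 0. Lengths are in m, angles in rad, forces in N, time in s.
With the tool pointing down it reaches from about 0.425 to 0.875 m from the base axis. Payload 4.7 kg.
Tool frame: the origin (TCP) lies at the very end of the fingers, on their centre line; the grasp point (between the pads) lies 19 mm behind it; z points along the fingers, y is the direction in which the jaws open and shut (so a half turn about z gives the same grasp; the last joint's range is limited). The gripper opens to 87 mm and grips with 3 to 60 N. Pads are 19 mm wide; open, the fingers measure 117 mm over their backs; the gripper's body (75 mm by 190 mm) begins 51 mm behind the grasp point.
Start: joints at [-1.256, 0.321, -0.07, 1.45, 0.023, 1.371, -0.057], TCP at [0.193, 0.621, 0.223] pointing down, gripper open.
Joint ranges: [-2.86, 2.86], [-0.3, 2.09], [-1.38, 1.24], [0.06, 2.45], [-1.56, 4.7], [0.09, 2.05], [-2.69, 2.69]. Speed limits (rad/s): [2.57, 2.57, 3.14, 3.14, 3.14, 3.14, 3.14].

### API

Orientations are given as a rotation vector (axis times angle).
In Python, from bench import * gives the robot as it stands.
- The arm moves only by the shell command python3 -m jog 'ROWS' [OPENING] [FORCE]. ROWS is JSON, a list of rows, each a list of 4 numbers: the shift along the world's x, y, z in mm, then the turn about the world's z in rad. In form: [[x, y, z, twist], ...]. A call has exactly 8 rows; each row is the pose to reach, as a shift and turn from the pose commanded when the call began; what a row does not reach only later rows make up. A row lasts 1/8 s, in which the tool goes at most 62.5 mm and 10.7 degrees, less where a joint would pass 70% of its speed; a pose out of reach is approached as far as the arm can. A call with a gripper value outside its range is refused whole. OPENING is the opening, from -1 (shut) to 1 (fully open), set as the call begins (- or left out, the last holds). The fingers move at their own pace and stop on an object; FORCE is the grip in N (left out, the last holds). Time passes only in rows, so rows that repeat a pose let the fingers close, or fill a call up. It gives the time, the measured TCP pose, the force and the opening at its end, in the units of the state.
- get_state(): the state, without advancing time (a new reading comes with each control period).
- get_image(name): name is "scene" or "top"; returns a dict with "image" (384x512x3 uint8, red, green, blue), "fx", "fy", "cx", "cy" (pixels), "D" ([k1, k2, p1, p2, k3] as OpenCV has them; the pictures are not rectified), "position" and "rotation" of the camera in the world. Camera axes: x right, y down, z forward; pixel columns grow to the right and rows downward; lengths in m; the calibration is good to about 2 mm. A picture is of the moment at which its call begins. There is no depth.
- close_job(): hands the job in, once; it reports no verdict.
The state is a dict: "time": time; "joint_positions": joint angles; "qd": joint speeds; "joint_torque": joint torques, N m; "position": TCP position; "tool_rot": TCP orientation; "ft_force": force on the tool from outside, world axes, zero at the start; "torque": the same for the moment, N m; "grip_width": opening from 0.0 (shut) to 1.0 (fully open).
Only numpy, scipy, OpenCV 4.12 (cv2) and the standard library are available. Lean on these libraries where they do the work, as an engineer would, in place of code of your own. Each camera call takes 0.05 s, during which the arm holds its last target. There are 200 camera calls.

### The job

Put the four pastry cutters away: set each one upright into the wooden storage pad whose pocket matches its shape and size, so that it lies flat on the pocket's floor, the two round ones each in the pocket of their own size. Leave the label roll and the piping nozzle standing where they are.

Things in the scene. Friction and masses are not known exactly. Their poses are not given: they have to be found in the camera images.
- round_cutter: The large round cutter: plain steel ring, 52 mm outside diameter, 34 mm high, about 0.03 kg. Its bore cannot be entered: take it across the outside. Stands upright on its open end, loose, rigid (a grip of about 12 N is ample); origin: centre of its lower end; z up.
- mini_cutter: The small round cutter: thin steel tube open at both ends, 32 mm outside diameter, 34 mm high, wall 2 mm, about 0.03 kg. Stands upright on its open end, loose, rigid (a grip of about 12 N is ample); origin: centre of its lower end; z up.
- square_cutter: The square cutter: thin steel frame open at both ends, 46 x 46 mm outside, 34 mm high, wall 2 mm, about 0.04 kg. Stands upright on its open end, loose, rigid (a grip of about 12 N is ample); origin: centre of its lower end; z up, x and y square to its sides.
- oblong_cutter: The oblong cutter: thin steel rectangular frame open at both ends, 70 mm long (along its x) and 30 mm wide (along its y) outside, 34 mm high, wall 2 mm, about 0.04 kg. Stands upright on its open end, loose, rigid (a grip of about 12 N is ample); origin: centre of its lower end; z up, x along its length.
- round_pad: Fixed brown wooden tile lying on the table, 86 x 86 mm and 12 mm thick, with one round, 68 mm wide pocket 7 mm deep in the middle of its top (pocket floor, lined in dark rubber, 5 mm above the table); the place of the large round cutter. Origin: centre of the underside; z up.
- mini_pad: Fixed brown wooden tile lying on the table, 70 x 70 mm and 12 mm thick, with one round, 48 mm wide pocket 7 mm deep in the middle of its top (pocket floor, lined in dark rubber, 5 mm above the table); the place of the small round cutter. Origin: centre of the underside; z up.
- square_pad: Fixed brown wooden tile lying on the table, 80 x 80 mm and 12 mm thick, with one square, 62 x 62 mm pocket 7 mm deep in the middle of its top (pocket floor, lined in dark rubber, 5 mm above the table); the place of the square cutter, sides parallel to the pocket's. Origin: centre of the underside; z up, x and y along its sides.
- oblong_pad: Fixed brown wooden tile lying on the table, 104 x 64 mm and 12 mm thick, with one oblong, 86 mm (along its x) by 46 mm (along its y) pocket 7 mm deep in the middle of its top (pocket floor, lined in dark rubber, 5 mm above the table); the place of the oblong cutter, lengthwise in the pocket, either way round. Origin: centre of the underside; z up, x along its length.
- label_roll: Bystander to be left alone: standing roll of labels, white, 69 mm diameter, 40 mm high, with a round core hole. Loose; origin: centre of the underside, z up.
- nozzle: Bystander to be left alone: steel piping nozzle, a cone standing on its wide end, 27 mm wide below, 40 mm high. Loose and easily knocked over; origin: centre of the underside, z up.

How it is judged:
At the end, for the whole second after the job is handed in: Each of the four cutters stands upright (within 0.1 rad) on the pocket floor of its own pad (height within 3 mm), centred within 12 mm, and at rest (horizontal distance between round_cutter and round_pad below 0.012 m and z of round_cutter in the frame of round_pad between 0.002 and 0.008 m and angle between each of round_cutter, mini_cutter, square_cutter, oblong_cutter's own z axis and vertical below 0.1 rad and linear speed of each of round_cutter, mini_cutter, square_cutter, oblong_cutter below 0.02 m/s and horizontal distance between mini_cutter and mini_pad below 0.012 m and z of mini_cutter in the frame of mini_pad between 0.002 and 0.008 m and horizontal distance between square_cutter and square_pad below 0.012 m and z of square_cutter in the frame of square_pad between 0.002 and 0.008 m and horizontal distance between oblong_cutter and oblong_pad below 0.012 m and z of oblong_cutter in the frame of oblong_pad between 0.002 and 0.008 m); the robot touches nothing.
It fails at once if the label roll is pushed more than 25 mm from its place or knocked over (distance of label_roll from where it was at the start of the episode above 0.025 m or angle between label_roll's own z axis and vertical above 0.5 rad).
It fails at once if the piping nozzle is pushed more than 25 mm from its place or knocked over (distance of nozzle from where it was at the start of the episode above 0.025 m or angle between nozzle's own z axis and vertical above 0.5 rad).
It also fails if it takes over 106 s, if anything falls off the work surface, if the arm or the gripper's body presses on something with over 40 N, if the wrist force passes 120 N, or if a joint passes its speed limit or range.

## Working session

There is one attempt and no reset: what is moved stays moved. The work goes in short steps, Python scripts to look and compute and a shell command to move; the robot and the scene stay as the last step left them, time stands still between calls to the robot, and variables do not carry over. Pictures are saved under pics/ and viewed, about 12 in all and at most 16, crops included, and the job is handed in when it is done.

```bash
mkdir -p pics; ls; cat > h.py <<'E'
from bench import *
import numpy as np, cv2
def cap(n,f):
    d=get_image(n); cv2.imwrite('pics/'+f,cv2.resize(d['image'][:,:,::-1],(800,600),interpolation=cv2.INTER_CUBIC)); 
    cv2.imwrite('pics/raw_'+f,d['image'][:,:,::-1]); d2={k:np.array(v) for k,v in d.items() if k!='image'}; np.savez('pics/'+f[:-4]+'.npz',**d2); return d
def px2w(d,uv,z):
    K=np.array([[d['fx'],0,d['cx']],[0,d['fy'],d['cy']],[0,0,1.]])
    u=cv2.undistortPoints(np.array(uv,float).reshape(-1,1,2),K,np.array(d['D'],float)).reshape(-1,2)
    R=np.array(d['rotation']); 
    if R.shape!=(3,3): R=cv2.Rodrigues(R)[0]
    r=np.c_[u,np.ones(len(u))]@R.T; p=np.array(d['position']); z=np.broadcast_to(z,len(u))
    return p+r*((z-p[2])/r[:,2])[:,None]
E
python3 - <<'E'
from h import *
for n in ('top','scene'):
    d=cap(n,n+'0.png'); print({k:np.round(v,3).tolist() for k,v in d.items() if k!='image'})
print(get_state())
E
```

```text
pics
{'fx': 491.906, 'fy': 491.906, 'cx': 257.935, 'cy': 186.896, 'D': [-0.207, 0.0, 0.0, 0.0, 0.0], 'position': [0.208, 0.001, 1.45], 'rotation': [-2.183, 2.005, -0.24]}
{'fx': 362.815, 'fy': 362.815, 'cx': 258.641, 'cy': 185.974, 'D': [0.025, 0.0, 0.0, 0.0, 0.0], 'position': [0.007, 0.438, 0.646], 'rotation': [-1.085, 2.341, -1.028]}
{'time': 0.1, 'joint_positions': array([-1.25588335,  0.32172527, -0.07009034,  1.45152421,  0.02262487,
        1.37081974, -0.05688754]), 'qd': array([ 0.00167543, -0.00313114, -0.00089446, -0.00032403,  0.00228177,
       -0.00088471, -0.00178214]), 'joint_torque': array([-3.49109187e-04, -4.92575848e+01, -4.06058980e-01, -3.13396847e+01,
       -6.43136096e-02,  3.95264919e-02,  6.95698509e-05]), 'position': array([0.19249967, 0.62032929, 0.22160073]), 'tool_rot': array([-4.70637933e-01, -3.10599903e+00,  2.64536205e-03]), 'ft_force': array([-0.490186  ,  0.09824534,  0.05537858]), 'torque': array([0.01333225, 0.00720934, 0.04363999]), 'grip_width': 0.9997805497237194}
```

View pics/top0.png

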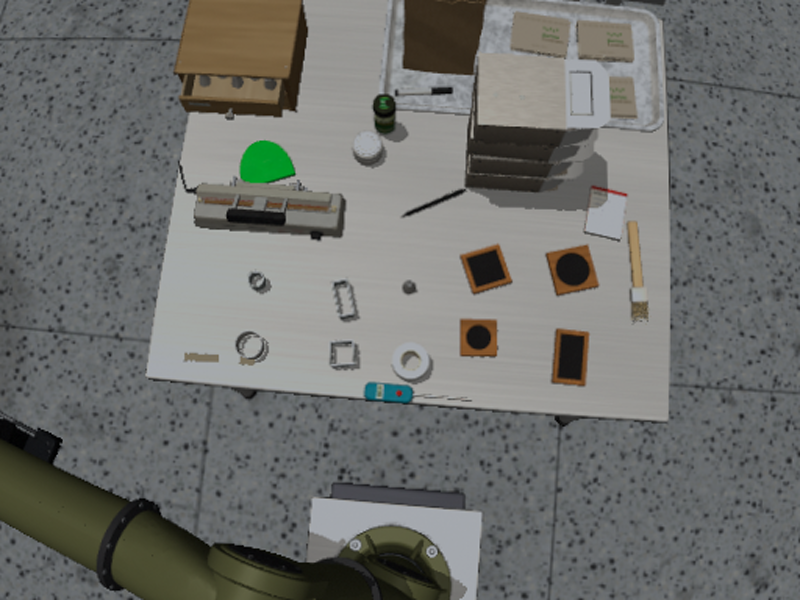

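View pics/scene0.png

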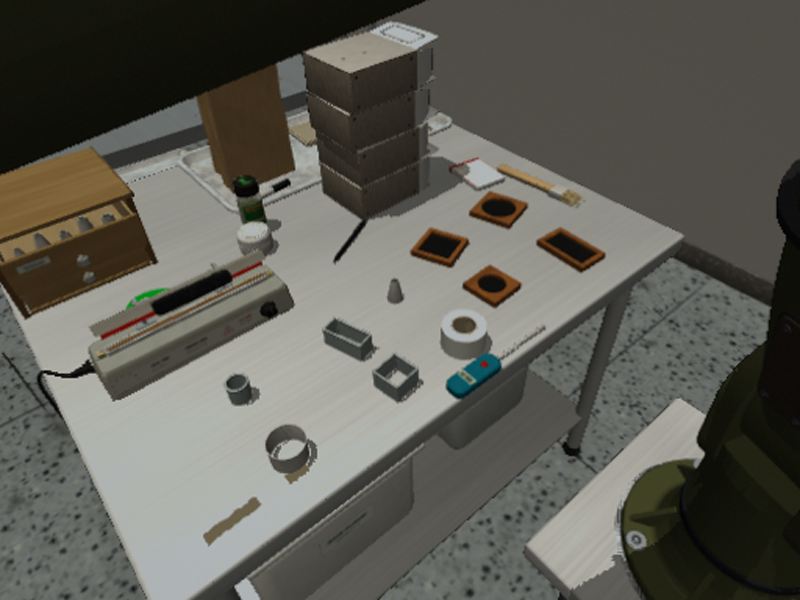

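Top view shows all: cutters at left (round 252,347; mini 258,281; oblong 345,299; square 343,355), pads at right, nozzle (409,287) and roll (411,361) between. I'll enlarge it.

```bash
python3 - <<'E'
import cv2
a=cv2.imread('pics/raw_top0.png'); 
c=a[165:245,145:245]; cv2.imwrite('pics/c1.png',cv2.resize(c,(800,640-0),interpolation=cv2.INTER_CUBIC)[:600])
s=cv2.imread('pics/raw_scene0.png')
cv2.imwrite('pics/c2.png',cv2.resize(s[190:310,130:290],(800,600),interpolation=cv2.INTER_CUBIC))
from h import *
d=np.load('pics/top0.npz')
# pads: dark pockets (floor z=5mm; visible edge top 12mm)
hsv=cv2.cvtColor(a,cv2.COLOR_BGR2HSV); m=((hsv[...,0]<20)&(hsv[...,1]>120)&(hsv[...,2]>60)).astype(np.uint8)
m[:150]=0
cs,_=cv2.findContours(m,cv2.RETR_EXTERNAL,cv2.CHAIN_APPROX_NONE)
for k in cs:
    if cv2.contourArea(k)<200: continue
    w=px2w(d,k.reshape(-1,2),0.012)[:,:2]*1000
    r=cv2.minAreaRect(w.astype(np.float32)); print('px',k.reshape(-1,2).mean(0),'rect',np.round(r[0]),np.round(r[1]),round(r[2],1))
E
```

```text
px [364.71428571 228.24761905] rect [ 449. -306.] [ 63. 103.] 87.9
px [306. 216.] rect [ 471. -128.] [67. 66.] 4.0
px [365.66666667 172.46078431] rect [ 622. -303.] [85. 86.] 16.9
px [310.70967742 171.74193548] rect [ 608. -133.] [79. 79.] 21.9
```

View pics/c1.png

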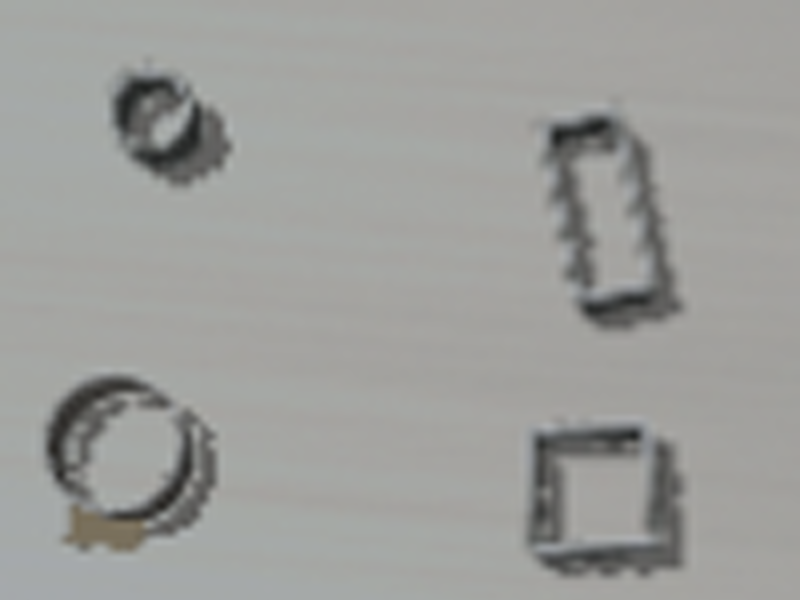

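View pics/c2.png

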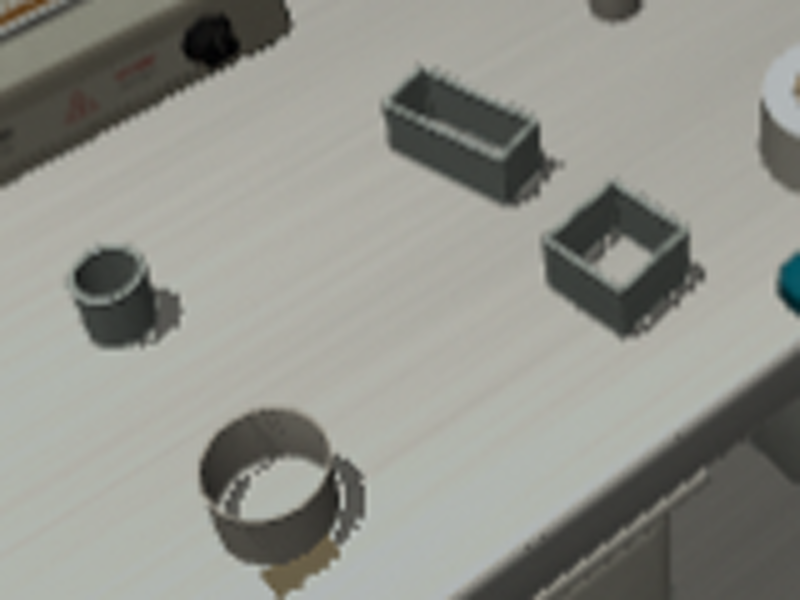

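c2 shows rims: mini centre (111,275), round (266,465), square corners (615,185),(690,240),(622,293),(543,240), oblong (422,68),(540,125),(503,158),(385,103); c1 shows the same from above.

```bash
python3 - <<'E'
from h import *
s=np.load('pics/scene0.npz'); t=np.load('pics/top0.npz')
def S(p): return px2w(s,(np.array(p)+.5)/5-.5+[130,190],.034)[:,:2]*1000
def T(p): return px2w(t,(np.array(p)+.5)/8-.5+[145,165],.034)[:,:2]*1000
def rect(n,w): 
    r=cv2.minAreaRect(w.astype(np.float32)); print(n,'mean',w.mean(0).round(1),np.round(r[1],1),round(r[2],1))
for n,p in dict(sq=[(615,185),(690,240),(622,293),(543,240)],ob=[(422,68),(540,125),(503,158),(385,103)]).items(): rect('S'+n,S(p))
for n,p in dict(sq=[(533,430),(645,430),(655,545),(533,550)],ob=[(545,125),(620,118),(675,300),(585,318)]).items(): rect('T'+n,T(p))
for n,p in dict(mini=[(70,280),(152,272),(108,245),(111,305)],rd=[(200,465),(333,465),(266,408),(266,522)]).items():
    w=S(p); c,r=cv2.minEnclosingCircle(w.astype(np.float32)); print('S',n,w.round(1).tolist(),c,r)
for n,p in dict(mini=[(112,110),(190,110),(150,70),(155,160)],rd=[(48,448),(192,448),(118,375),(120,520)]).items():
    w=T(p); c,r=cv2.minEnclosingCircle(w.astype(np.float32)); print('T',n,w.round(1).tolist(),c,r)
# bystanders, from 800x600 pics
k=.64
for n,d,p,z in (('nozS',s,(396,284),.04),('nozT',t,(408,287),.02),('rollS',s,(464,325),.04),('rollT',t,(410,361),.04)): print(n,px2w(d,np.array([p])*k-.2,z)*1000)
st=get_state(); R=cv2.Rodrigues(st['tool_rot'])[0]; print('tool y',R[:,1], 'yaw',np.degrees(np.arctan2(R[1,1],R[0,1])),R[:,2])
E
```

```text
Ssq mean [416.2 129.2] [46.5 44. ] 5.8
Sob mean [522.7 136.4] [70.1 27.7] 16.7
Tsq mean [417.  126.7] [44.2 44.3] 5.9
Tob mean [519.2 131.7] [75.3 33.7] 17.4
S mini [[552.0, 321.2], [532.8, 292.4], [558.9, 299.7], [528.2, 314.1]] (542.9151611328125, 306.4215393066406) 17.303415298461914
S rd [[434.4, 324.4], [400.4, 284.9], [440.4, 291.1], [395.8, 317.7]] (417.8948974609375, 304.2013854980469) 26.037750244140625
T mini [[543.2, 320.7], [545.7, 291.2], [559.8, 308.3], [525.5, 301.9]] (542.614990234375, 305.1402587890625) 17.438119888305664
T rd [[414.0, 328.1], [418.9, 274.6], [443.4, 305.4], [390.0, 298.0]] (416.7107238769531, 301.49346923828125) 26.99034309387207
nozS [[553.24186311  16.93980971  40.        ]]
nozT [[556.80477436  14.32370183  20.        ]]
rollS [[414.63989689  -1.11931479  40.        ]]
rollT [[411.88620647  -1.21799419  40.        ]]
tool y [ 0.29624873  0.95510934 -0.00168584] yaw 72.76754323024201 [-3.88802448e-04 -1.64447416e-03 -9.99998572e-01]
```

Both cameras agree: round (417,303), mini (543,306), square (416,128)@5.8°, oblong (521,135)@16.9°. Pads: round (622,-303), mini (471,-128), square (608,-133)@21.9°, oblong (449,-306)@-2.1°. Start with the round one.

```bash
python3 -m jog '[[30,-43,0,0],[70,-99,0,0],[110,-156,-20,0],[150,-213,-60,0],[190,-270,-100,0],[224,-318,-130,0],[224,-318,-130,0],[224,-318,-130,0]]' 1 12; python3 -m jog '[[0,0,-10,0],[0,0,-30,0],[0,0,-50,0],[0,0,-70,0],[0,0,-79,0],[0,0,-79,0],[0,0,-79,0],[0,0,-79,0]]'
```

```text
time: 1.1
position: [0.4176, 0.2972, 0.0901]
tool_rot: [-0.482, -3.102, 0.008]
ft_force: [-0.4, 0.4, 0.4]
grip_width: 1.001
time: 2.1
position: [0.4171, 0.3034, 0.0144]
tool_rot: [0.47, 3.105, 0.002]
ft_force: [1.0, 0.8, -0.6]
grip_width: 1.001
```

```bash
python3 -m jog '[[0,0,-2,0],[0,0,-2,0],[0,0,-2,0],[0,0,-2,0],[0,0,-2,0],[0,0,-2,0],[0,0,-2,0],[0,0,-2,0]]' -1 12;  python3 -m jog '[[0,0,10,0],[0,0,30,0],[0,0,50,0],[0,0,70,0],[0,0,90,0],[0,0,90,0],[0,0,90,0],[0,0,90,0]]'
```

```text
time: 3.1
position: [0.4166, 0.3029, 0.0116]
tool_rot: [0.471, 3.106, 0.0]
ft_force: [0.7, -0.3, 1.5]
grip_width: 0.59
time: 4.1
position: [0.416, 0.3023, 0.1006]
tool_rot: [-0.471, -3.105, 0.002]
ft_force: [0.2, 0.3, -1.4]
grip_width: 0.593
```

```bash
python3 -m jog '[[8,-25,0,0],[24,-70,0,0],[42,-125,0,0],[60,-178,0,0],[78,-230,0,0],[96,-283,0,0],[110,-325,0,0],[120,-355,0,0]]';  python3 -m jog '[[10,-31,0,0],[25,-75,0,0],[40,-120,0,0],[55,-165,0,0],[70,-205,0,0],[80,-237,0,0],[85,-251,0,0],[85,-251,0,0]]'; python3 -m jog '[[0,0,-15,0],[0,0,-35,0],[0,0,-55,0],[0,0,-70,0],[0,0,-70,0],[0,0,-70,0],[0,0,-70,0],[0,0,-70,0]]'
```

```text
time: 5.1
position: [0.5365, -0.0548, 0.1009]
tool_rot: [-0.474, -3.105, 0.001]
ft_force: [0.5, -0.3, 0.1]
grip_width: 0.588
time: 6.1
position: [0.6211, -0.3035, 0.1007]
tool_rot: [-0.472, -3.104, -0.0]
ft_force: [-0.2, 0.4, -0.8]
grip_width: 0.589
time: 7.1
position: [0.622, -0.3035, 0.0323]
tool_rot: [0.471, 3.105, -0.0]
ft_force: [-0.2, -1.0, 0.2]
grip_width: 0.592
```

```bash
python3 - <<'E'
from h import *
d=cap('scene','s1.png'); cv2.imwrite('pics/s1c.png',cv2.resize(cv2.imread('pics/raw_s1.png')[90:210,250:410],(800,600),interpolation=cv2.INTER_CUBIC))
E
```

```text
(no output)
```

View pics/s1c.png

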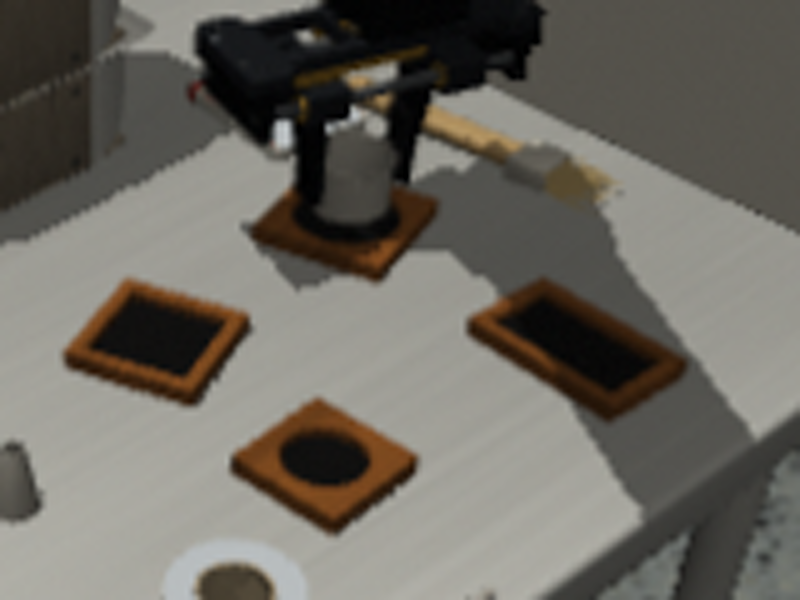

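The round cutter (360,180) hangs centred over the pocket (350,215). Lower and release.

```bash
python3 -m jog '[[0,0,-5,0],[0,0,-10,0],[0,0,-15,0],[0,0,-15,0],[0,0,-15,0],[0,0,-15,0],[0,0,-15,0],[0,0,-15,0]]'; python3 -m jog '[[0,0,0,0],[0,0,0,0],[0,0,0,0],[0,0,0,0],[0,0,0,0],[0,0,0,0],[0,0,0,0],[0,0,0,0]]' 1; python3 -m jog '[[0,0,5,0],[0,0,25,0],[0,0,50,0],[0,0,80,0],[0,0,85,0],[0,0,85,0],[0,0,85,0],[0,0,85,0]]'
```

```text
time: 8.15
position: [0.6216, -0.3032, 0.0166]
tool_rot: [0.471, 3.106, 0.0]
ft_force: [-0.6, 0.6, -1.0]
grip_width: 0.588
time: 9.15
position: [0.6216, -0.3032, 0.0166]
tool_rot: [0.471, 3.106, 0.0]
ft_force: [1.1, 0.3, 0.7]
grip_width: 1.0
time: 10.15
position: [0.621, -0.3028, 0.1004]
tool_rot: [-0.47, -3.104, -0.001]
ft_force: [0.1, -0.1, 0.5]
grip_width: 0.999
```

```bash
python3 -m jog '[[-4,25,0,0],[-10,75,0,0],[-17,130,0,0],[-24,185,0,0],[-31,240,0,0],[-38,295,0,0],[-44,340,0,0],[-48,370,0,0]]';  python3 -m jog '[[-5,35,0,0],[-10,80,0,0],[-16,125,0,0],[-22,170,0,0],[-27,210,0,0],[-31,236,0,0],[-31,239,0,0],[-31,239,0,0]]'; python3 -m jog '[[0,0,-15,0],[0,0,-40,0],[0,0,-65,0],[0,0,-85,0],[0,0,-89,0],[0,0,-89,0],[0,0,-89,0],[0,0,-89,0]]'
```

```text
time: 11.15
position: [0.5727, 0.0699, 0.101]
tool_rot: [-0.466, -3.106, -0.001]
ft_force: [-0.6, -0.7, -0.4]
grip_width: 1.003
time: 12.15
position: [0.5429, 0.3043, 0.1012]
tool_rot: [0.472, 3.106, -0.002]
ft_force: [-0.5, 0.0, 0.6]
grip_width: 0.997
time: 13.15
position: [0.5432, 0.3062, 0.0135]
tool_rot: [0.47, 3.105, 0.002]
ft_force: [-0.1, 0.2, -0.0]
grip_width: 1.001
```

```bash
python3 - <<'E'
from h import *
a=cap('scene','s2.png')['image'][:,:,::-1]
o=np.hstack([cv2.resize(a[200:290,110:230],(400,300)),cv2.resize(a[90:180,270:390],(400,300))]);cv2.imwrite('pics/s2c.png',o)
E
```

```text
(no output)
```

View pics/s2c.png

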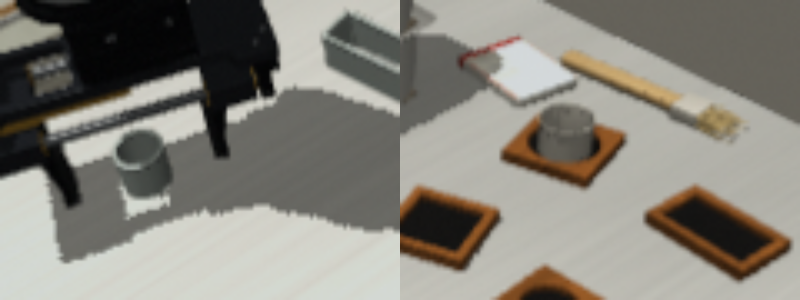

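The round cutter sits flat in its pocket (right, 565,135); the mini (145,165) is between the fingers.

```bash
python3 -m jog '[[0,0,-1,0],[0,0,-1,0],[0,0,-1,0],[0,0,-1,0],[0,0,-1,0],[0,0,-1,0],[0,0,-1,0],[0,0,-1,0]]' -1 12;  python3 -m jog '[[0,0,10,0],[0,0,30,0],[0,0,50,0],[0,0,70,0],[0,0,90,0],[0,0,90,0],[0,0,90,0],[0,0,90,0]]'; python3 -m jog '[[-4,-25,0,0],[-12,-70,0,0],[-20,-120,0,0],[-28,-170,0,0],[-37,-220,0,0],[-45,-270,0,0],[-53,-320,0,0],[-59,-355,0,0]]'; python3 -m jog '[[-5,-30,0,0],[-10,-60,0,0],[-13,-79,0,0],[-13,-79,-10,0],[-13,-79,-35,0],[-13,-79,-60,0],[-13,-79,-70,0],[-13,-79,-70,0]]'
```

```text
time: 14.2
position: [0.5426, 0.3059, 0.0116]
tool_rot: [0.471, 3.106, 0.0]
ft_force: [0.7, 1.3, -0.8]
grip_width: 0.363
time: 15.2
position: [0.5419, 0.3054, 0.1004]
tool_rot: [-0.47, -3.105, 0.002]
ft_force: [0.3, 0.2, -0.9]
grip_width: 0.364
time: 16.2
position: [0.4825, -0.0517, 0.1011]
tool_rot: [-0.474, -3.105, 0.001]
ft_force: [0.6, 0.3, -0.9]
grip_width: 0.367
time: 17.2
position: [0.47, -0.1275, 0.0307]
tool_rot: [-0.469, -3.104, 0.0]
ft_force: [0.1, -0.4, 0.5]
grip_width: 0.367
```

```bash
python3 -m jog '[[0,0,-5,0],[0,0,-10,0],[0,0,-14,0],[0,0,-14,0],[0,0,-14,0],[0,0,-14,0],[0,0,-14,0],[0,0,-14,0]]'; python3 -m jog '[[0,0,0,0],[0,0,0,0],[0,0,0,0],[0,0,0,0],[0,0,0,0],[0,0,0,0],[0,0,0,0],[0,0,0,0]]' 1; python3 -m jog '[[0,0,5,0],[0,0,25,0],[0,0,50,0],[0,0,80,0],[0,0,85,0],[0,0,85,0],[0,0,85,0],[0,0,85,0]]'; python3 -m jog '[[-5,25,0,0.05],[-14,65,0,0.12],[-24,110,0,0.20],[-33,155,0,0.28],[-43,200,0,0.35],[-51,238,0,0.40],[-55,256,0,0.40],[-55,256,0,0.40]]'; python3 -m jog '[[0,0,-15,0],[0,0,-40,0],[0,0,-65,0],[0,0,-85,0],[0,0,-90,0],[0,0,-90,0],[0,0,-90,0],[0,0,-90,0]]'; python3 - <<'E'
from h import *
a=cap('scene','s3.png')['image'][:,:,::-1]
o=np.hstack([cv2.resize(a[200:290,210:330],(400,300)),cv2.resize(a[130:220,250:370],(400,300))]);cv2.imwrite('pics/s3c.png',o)
E
```

```text
time: 18.2
position: [0.4707, -0.1282, 0.0176]
tool_rot: [0.471, 3.106, 0.0]
ft_force: [-0.1, 0.3, -0.3]
grip_width: 0.368
time: 19.2
position: [0.4706, -0.1282, 0.0176]
tool_rot: [0.471, 3.106, 0.0]
ft_force: [0.2, -0.2, -0.2]
grip_width: 0.994
time: 20.2
position: [0.4699, -0.1281, 0.1017]
tool_rot: [-0.471, -3.104, 0.001]
ft_force: [-0.1, -0.1, -0.1]
grip_width: 1.0
time: 21.2
position: [0.4143, 0.1299, 0.1023]
tool_rot: [0.165, -3.137, 0.0]
ft_force: [0.4, 0.5, -0.6]
grip_width: 0.998
time: 22.2
position: [0.4162, 0.1281, 0.0133]
tool_rot: [-0.156, 3.136, 0.001]
ft_force: [0.1, -0.3, -0.5]
grip_width: 1.001
```

View pics/s3c.png

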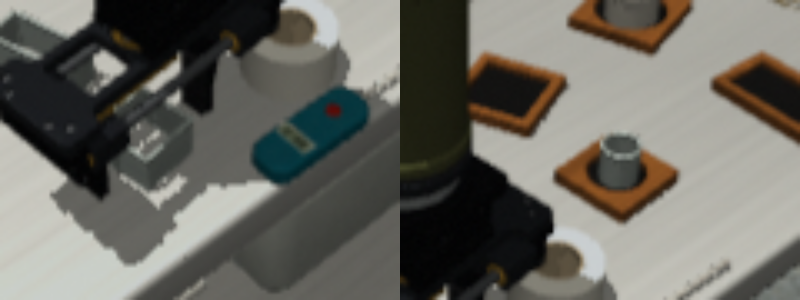

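Mini sits in its pocket (620,160); the square (160,145) lies between the fingers. Grip and carry.

```bash
python3 -m jog '[[0,0,-1,0],[0,0,-1,0],[0,0,-1,0],[0,0,-1,0],[0,0,-1,0],[0,0,-1,0],[0,0,-1,0],[0,0,-1,0]]' -1 12;  python3 -m jog '[[0,0,10,0],[0,0,30,0],[0,0,50,0],[0,0,70,0],[0,0,90,0],[0,0,90,0],[0,0,90,0],[0,0,90,0]]'; python3 -m jog '[[14,-20,0,0.03],[42,-57,0,0.08],[74,-100,0,0.13],[106,-144,0,0.18],[138,-188,0,0.23],[170,-231,0,0.27],[188,-256,0,0.28],[192,-261,0,0.28]]'; python3 -m jog '[[0,0,-5,0],[0,0,-20,0],[0,0,-40,0],[0,0,-60,0],[0,0,-70,0],[0,0,-70,0],[0,0,-70,0],[0,0,-70,0]]'; python3 - <<'E'
from h import *
a=cap('scene','s4.png')['image'][:,:,::-1]
cv2.imwrite('pics/s4c.png',cv2.resize(a[110:200,230:350],(400,300)))
E
```

```text
time: 23.25
position: [0.4156, 0.1278, 0.0116]
tool_rot: [-0.156, 3.138, 0.0]
ft_force: [0.4, -0.2, -0.0]
grip_width: 0.536
time: 24.25
position: [0.415, 0.1275, 0.1007]
tool_rot: [0.156, -3.136, 0.001]
ft_force: [0.0, 1.0, -0.3]
grip_width: 0.535
time: 25.25
position: [0.6074, -0.1358, 0.1004]
tool_rot: [0.586, -3.084, 0.002]
ft_force: [-0.6, 0.5, -0.4]
grip_width: 0.533
time: 26.25
position: [0.6083, -0.1334, 0.0324]
tool_rot: [-0.592, 3.084, -0.001]
ft_force: [0.0, -0.1, -0.0]
grip_width: 0.532
```

View pics/s4c.png

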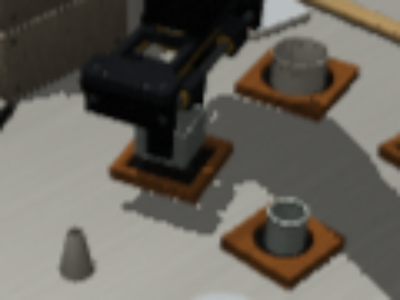

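Square hangs over its pad (170,165), aligned. Release, then go to the oblong.

```bash
python3 -m jog '[[0,0,-5,0],[0,0,-10,0],[0,0,-15,0],[0,0,-15,0],[0,0,-15,0],[0,0,-15,0],[0,0,-15,0],[0,0,-15,0]]'; python3 -m jog '[[0,0,0,0],[0,0,0,0],[0,0,0,0],[0,0,0,0],[0,0,0,0],[0,0,0,0],[0,0,0,0],[0,0,0,0]]' 1; python3 -m jog '[[0,0,5,0],[0,0,25,0],[0,0,50,0],[0,0,80,0],[0,0,85,0],[0,0,85,0],[0,0,85,0],[0,0,85,0]]'; python3 -m jog '[[-7,20,0,-0.01],[-20,62,0,-0.03],[-34,106,0,-0.05],[-49,150,0,-0.06],[-63,195,0,-0.07],[-77,238,0,-0.08],[-86,264,0,-0.09],[-87,268,0,-0.09]]'; python3 -m jog '[[0,0,-15,0],[0,0,-35,0],[0,0,-55,0],[0,0,-70,0],[0,0,-85,0],[0,0,-89,0],[0,0,-89,0],[0,0,-89,0]]'; python3 - <<'E'
from h import *
a=cap('scene','s5.png')['image'][:,:,::-1]
o=np.hstack([cv2.resize(a[180:270,180:300],(400,300)),cv2.resize(a[110:200,230:350],(400,300))]);cv2.imwrite('pics/s5c.png',o)
E
```

```text
time: 27.3
position: [0.6076, -0.1332, 0.0166]
tool_rot: [-0.592, 3.085, 0.0]
ft_force: [-0.4, 0.2, -0.1]
grip_width: 0.531
time: 28.3
position: [0.6076, -0.1332, 0.0166]
tool_rot: [-0.592, 3.085, 0.0]
ft_force: [-0.4, -0.1, -0.0]
grip_width: 0.999
time: 29.3
position: [0.6069, -0.133, 0.1005]
tool_rot: [0.592, -3.084, -0.001]
ft_force: [0.3, 0.3, -0.3]
grip_width: 1.001
time: 30.3
position: [0.5196, 0.1369, 0.101]
tool_rot: [0.459, -3.107, -0.001]
ft_force: [0.1, 0.7, 0.4]
grip_width: 1.002
time: 31.3
position: [0.5212, 0.1351, 0.0132]
tool_rot: [-0.453, 3.107, 0.001]
ft_force: [-0.6, 0.4, 0.5]
grip_width: 0.998
```

View pics/s5c.png

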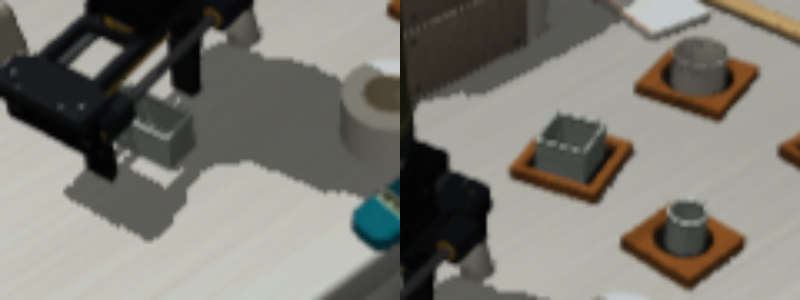

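Three are seated; oblong (160,130) is between the fingers.

```bash
python3 -m jog '[[0,0,-1,0],[0,0,-1,0],[0,0,-1,0],[0,0,-1,0],[0,0,-1,0],[0,0,-1,0],[0,0,-1,0],[0,0,-1,0]]' -1 12;  python3 -m jog '[[0,0,10,0],[0,0,30,0],[0,0,50,0],[0,0,70,0],[0,0,90,0],[0,0,90,0],[0,0,90,0],[0,0,90,0]]'; python3 -m jog '[[-4,-25,0,-0.02],[-12,-70,0,-0.06],[-20,-120,0,-0.10],[-28,-170,0,-0.15],[-37,-220,0,-0.20],[-45,-270,0,-0.25],[-53,-320,0,-0.29],[-59,-355,0,-0.32]]'; python3 -m jog '[[-5,-32,0,-0.005],[-10,-64,0,-0.005],[-13,-86,0,-0.005],[-13,-86,-10,-0.005],[-13,-86,-35,-0.005],[-13,-86,-60,-0.005],[-13,-86,-70,-0.005],[-13,-86,-70,-0.005]]'; python3 - <<'E'
from h import *
for n,c in (('scene',(120,210,310,430)),('top',None)):
    a=cap(n,n+'6.png')['image'][:,:,::-1]
    if c: A=cv2.resize(a[120:210,310:430],(400,300))
    else: B=cv2.resize(a[180:270,310:430],(400,300))
cv2.imwrite('pics/s6c.png',np.hstack([A,B]))
E
```

```text
time: 32.35
position: [0.5206, 0.1348, 0.0116]
tool_rot: [-0.453, 3.109, 0.0]
ft_force: [0.7, 0.4, 0.1]
grip_width: 0.345
time: 33.35
position: [0.5199, 0.1346, 0.1006]
tool_rot: [0.453, -3.107, 0.001]
ft_force: [-0.6, -0.3, -0.4]
grip_width: 0.345
time: 34.35
position: [0.4593, -0.2239, 0.1014]
tool_rot: [-0.057, -3.141, 0.001]
ft_force: [-0.5, 0.6, -0.9]
grip_width: 0.343
time: 35.35
position: [0.4479, -0.3054, 0.0308]
tool_rot: [-0.056, -3.139, -0.001]
ft_force: [-0.8, 0.4, 0.2]
grip_width: 0.346
```

View pics/s6c.png

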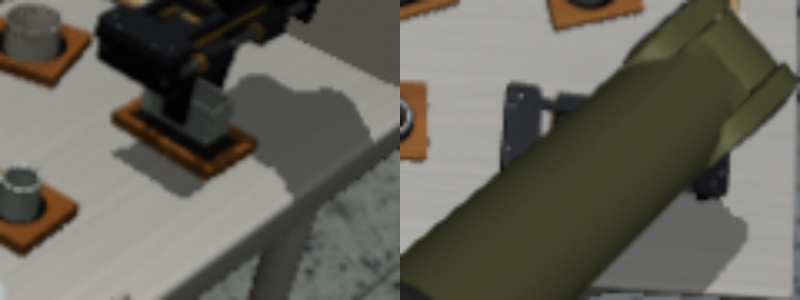

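Oblong (190,115) hangs over its pocket, aligned. Lower, release, rise, and move clear.

```bash
python3 -m jog '[[0,0,-5,0],[0,0,-10,0],[0,0,-14,0],[0,0,-14,0],[0,0,-14,0],[0,0,-14,0],[0,0,-14,0],[0,0,-14,0]]'; python3 -m jog '[[0,0,0,0],[0,0,0,0],[0,0,0,0],[0,0,0,0],[0,0,0,0],[0,0,0,0],[0,0,0,0],[0,0,0,0]]' 1; python3 -m jog '[[0,0,5,0],[0,0,25,0],[0,0,50,0],[0,0,80,0],[0,0,115,0],[0,0,150,0],[0,0,150,0],[0,0,150,0]]'; python3 -m jog '[[5,20,0,0],[10,65,0,0],[15,120,0,0],[20,175,0,0],[25,230,0,0],[30,285,0,0],[35,340,0,0],[40,390,0,0]]';  python3 -m jog '[[0,50,0,0],[0,100,0,0],[0,140,0,0],[0,140,0,0],[0,140,0,0],[0,140,0,0],[0,140,0,0],[0,140,0,0]]'; python3 - <<'E'
from h import *
t=cap('top','t7.png')['image'][:,:,::-1]; s=cap('scene','s7.png')['image'][:,:,::-1]
A=cv2.resize(t[145:255,215:395],(800,489))[:]
cv2.imwrite('pics/t7c.png',A)
cv2.imwrite('pics/s7c.png',cv2.resize(s[100:244,230:422],(800,600),interpolation=cv2.INTER_CUBIC))
E
```

```text
time: 36.45
position: [0.4487, -0.3062, 0.0177]
tool_rot: [0.056, 3.141, 0.0]
ft_force: [-0.1, 0.6, -1.2]
grip_width: 0.343
time: 37.45
position: [0.4486, -0.3062, 0.0176]
tool_rot: [0.056, 3.141, 0.0]
ft_force: [-0.1, 0.7, -0.2]
grip_width: 0.993
time: 38.45
position: [0.4485, -0.3061, 0.168]
tool_rot: [0.056, 3.14, 0.001]
ft_force: [-0.1, -0.4, -0.1]
grip_width: 1.0
time: 39.45
position: [0.4877, 0.0856, 0.1666]
tool_rot: [-0.055, -3.139, 0.001]
ft_force: [0.5, -0.1, 0.1]
grip_width: 1.0
time: 40.45
position: [0.4888, 0.2233, 0.1677]
tool_rot: [0.058, 3.141, 0.0]
ft_force: [-0.9, 0.2, 0.3]
grip_width: 0.999
```

View pics/s7c.png

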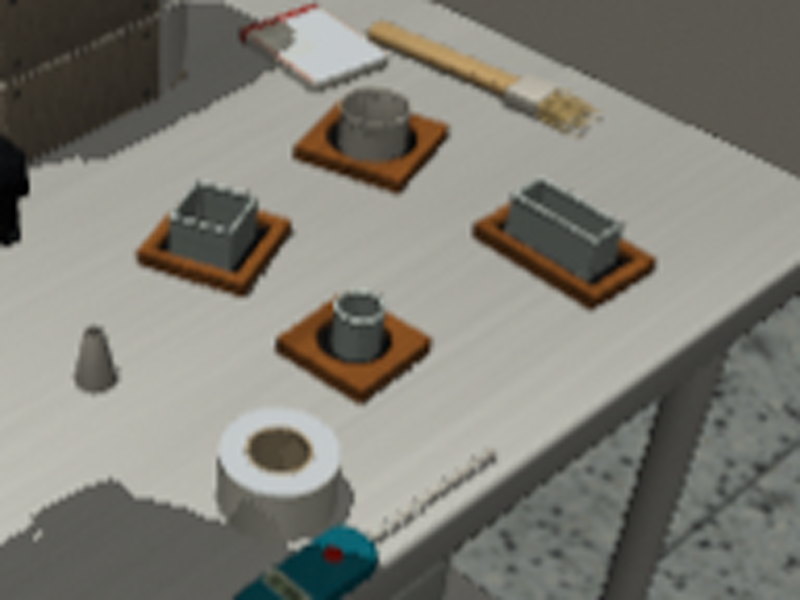

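View pics/t7c.png

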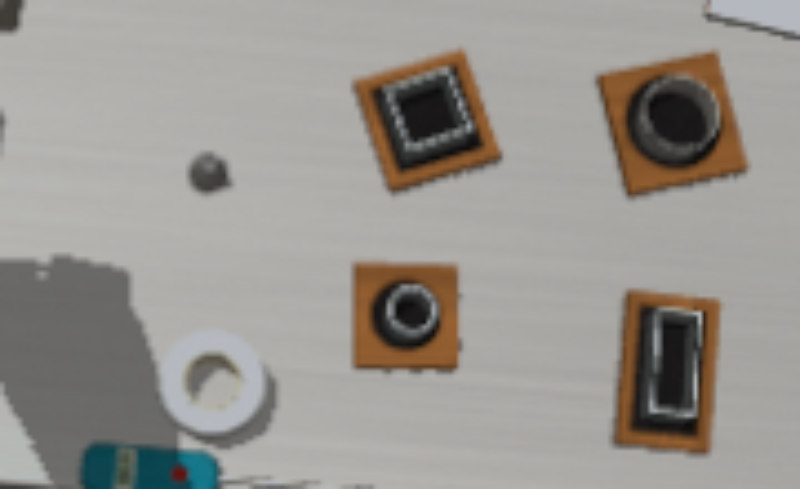

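All four cutters stand in their pockets; in the top crop the rim centres are at square (428,107), round (679,116), mini (412,310), oblong (677,363). I'll check the offsets in numbers, including that nothing lies tilted on a pocket edge.

```bash
python3 - <<'E'
from h import *
t=np.load('pics/t7.npz'); s=np.load('pics/s7.npz')
P=np.array([(608,-133),(622,-303),(471,-128),(449,-306)])
w=px2w(t,(np.array([(428,107),(679,116),(412,310),(677,363)])+.5)*.225-.5+[215,145],.039)[:,:2]*1000
v=px2w(s,(np.array([(215,208),(375,108),(358,306),(567,208)])+.5)*.24-.5+[230,100],.039)[:,:2]*1000
print((w-P).round(1),(v-P).round(1))
E
```

```text
[[ 2.2  2.3]
 [-3.   1.4]
 [ 0.3 -0.5]
 [ 1.2 -0.1]] [[ 0.   4.2]
 [-0.6  4.1]
 [ 2.9  1.6]
 [ 4.1  1.6]]
```

All are within about 4 mm of centre, well inside 12 mm, so I'm handing in.

```bash
python3 -c "
from bench import *
print(close_job())"
```

```text
the job is handed in; nothing more can be done
None
```

All four cutters are in their matching pads, and the job was handed in at about 40 s of the 106 s allowed. I gripped each one across the outside at 12 N, carried it about 90 mm up, and set it down from 1–2 mm above the pocket floor.

**Last checks:**
- **Seating:** in both camera views all four cutters stand upright in their own pockets. I judged upright and flat by eye, because the pictures give no depth.
- **Centring:** the rim centres are within about 4 mm of the pad centres, against a limit of 12 mm. The two cameras disagree by up to about 4 mm, which is roughly what reading pixels off the pictures allows.
- **Bystanders:** the label roll and the nozzle are upright, and by eye they had not moved; I did not re-measure their positions.
- **Robot:** the gripper is empty and clear of everything, and the force readings after each move stayed below about 2 N.

No check failed.

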